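# Release the sideboard box's spring latch with the thin dowel

### The arm

A 6-joint arm with a two-finger parallel gripper is mounted at the origin on the work surface. World frame = base frame: x ahead of the robot, y to its left, z up, the work surface at z = 0. Lengths are in mm, angles in rad, forces in N, time in s.
With the tool pointing down it reaches from about 350 to 775 mm from the base axis. Payload 7.3 kg.
Tool frame: the origin (TCP) lies between the finger pads; the fingertips stand 14 mm ahead of it and the grasp point (between the pads) lies 5 mm behind it; y points along the fingers, z is the direction in which the jaws open and shut, and the axes are right-handed (so a half turn about y gives the same grasp; the last joint's range is limited). The gripper opens to 92 mm and grips with 3 to 60 N. Pads are 19 mm wide; open, the fingers measure 130 mm over their backs; the gripper's body (75 mm by 190 mm) begins 47 mm behind the grasp point.
Start: joints at [1.18, 0.342, 1.524, -0, 1.275, -0.146], TCP at [127.224, 509.37, 240.741] pointing down, gripper open.
Joint ranges: [-2.53, 2.53], [-0.77, 2.02], [0.04, 2.7], [-1, 4.14], [0.28, 2.66], [-3.11, 3.11]. Speed limits (rad/s): [2.57, 2.57, 3.14, 3.14, 3.14, 3.14].

### API

Orientations are given as [roll, pitch, yaw] about the fixed x, y, z axes, in that order (R = Rz(yaw) Ry(pitch) Rx(roll)).
In Python, from plant import bot, vision, order gives the robot as it stands.
- The arm moves only by the tool apply_moves, never from a script. Its argument "rows" is a list of rows, each a list of 3 entries, a list of its own where there are three numbers: the shift along the tool's x, y, z in cm, then the turn about the tool's y in rad, then the finger opening in cm, from 0 to 9.18. A call has 1 to 5 rows; each row is the pose to reach, as a shift and turn from the pose measured when the call began, along the tool's axes at that moment; what a row does not reach only later rows make up. A row lasts 1/8 s, in which the tool goes at most 62.5 mm and 10.7 degrees, less where a joint would pass 70% of its speed; a pose out of reach is approached as far as the arm can. A call with a gripper value outside its range is refused whole. The fingers move at their own pace and stop on an object; the grip force is fixed at half the most. Time passes only in rows, so rows that repeat a pose let the fingers close. It gives the time, the measured TCP pose, the force and the opening at its end, in the units of the state.
- bot.get_obs(): the state, without advancing time (a new reading comes with each control period).
- vision.capture(name): name is "scene" or "top"; returns the picture (400x640x3 uint8, red, green, blue); there is no depth.
- vision.camera_info(name): a dict with "mtx" (3x3 intrinsics, pixels), "rvec" (rotation vector, rad) and "tvec" (3), from world to camera coordinates, as OpenCV has them. Camera axes: x right, y down, z forward; pixel columns grow to the right and rows downward; lengths in mm; the calibration is good to about 2 mm. A picture is of the moment at which its call begins. camera_info takes no time and is no camera call.
- order.close_job(): hands the job in, once; it reports no verdict.
The state is a dict: "time": time; "joint_positions": joint angles; "dq": joint speeds; "tau": joint torques, N m; "tool_pos": TCP position; "tcp_rot": TCP orientation; "contact_force": force on the tool from outside, world axes, zero at the start; "moment": the same for the moment, N m; "grip_width": finger opening in mm.
Only numpy, scipy, OpenCV 4.12 (cv2) and the standard library are available. Lean on these libraries where they do the work, as an engineer would, in place of code of your own. Each camera call takes 0.05 s, during which the arm holds its last target.

### The job

Take the thin dowel out of its black holder and push it straight down through the small round hole in the end of the oak box until the latch behind it gives and the lid springs open. Then stand the dowel back in the holder it came from and let go. Leave the thick rod standing in the other holder.

Things in the scene. Friction and masses are not known exactly. Their poses are not given: they have to be found in the camera images.
- dowel: The thin plain wooden dowel, round, 16 mm in diameter, 160 mm long, about 35 g. Origin: centre of its flat lower end; z runs along it to the upper end. It starts upright and loose near the middle of its black holder, lower end on the holder's floor 8 mm above the shelf; its upper 103 mm stand clear of the rim.
- holder: The matte black ceramic holder in which the thin dowel starts: a loose round cup, about 0.4 kg, 60 mm outside diameter, 65 mm high, bore 44 mm in diameter, floor 8 mm thick. Origin: centre of its underside, z up. A dowel let go in it may lean against the rim. Two like holders stand left of the box (+y), at least 110 mm apart.
- rod: The thick wooden rod, 36 mm in diameter and 150 mm long, standing upright in the other black holder (same shape). It does not fit the hole; leave it. Origin: centre of its lower end, z up. The blue pump, glass jar and yellow weight, all at most 120 mm high, stand farther from the robot than the box and holders.
- hole (a point): Centre of the mouth of the release hole, 80 mm above the shelf, in the top of the oak box's fixed end. Round, 30 mm in diameter, through a 10 mm board. The box is fixed to the shelf, 150 (x) by 240 (y) by 80 mm high. Axes are the box's: z up, +y to the near edge of the fixed end (35 mm off), -y along the box to its sliding lid.
- latch (a joint): Travel of the spring latch, down positive: 0 at rest, 0.016 m at its stop. Its back is a flat steel disc, 26 mm in diameter, centred under the hole, 30 mm below the mouth at rest. 3 N starts it, about 5 N at 0.009, where the lid comes free (pushing end 39 mm below the mouth), 7 N at the stop (46 mm below). It springs back up after.
- lid (a joint): Slide of the box's flat wooden lid (150 by 168 mm, 9 mm thick, level with the fixed end): 0 = shut and latched, 0.06 m = fully open. Once freed, its own weak spring slides it along the box's -y, away from the hole, in about 1 s and holds it open, sticking out about 60 mm past the box.

How it is judged:
By the outcome, as a careful person would: the job done as asked, in the order asked, and still so for the second after the job is handed in, with the robot touching nothing.
It also fails if it takes over 48 s, if anything falls off the work surface, if the arm or the gripper's body presses on something with over 40 N, if the wrist force passes 120 N, or if a joint passes its speed limit or range.

## Working session

There is one attempt and no reset: what is moved stays moved. The work goes in short steps, Python scripts to look and compute and a tool call to move; the robot and the scene stay as the last step left them, time stands still between calls to the robot, and variables do not carry over. Pictures are saved under pics/ and viewed, and the job is handed in when it is done.

Besides the shell and the picture viewer there is one more tool, called after ">>>" in YAML: its name, and indented under it one key for each argument. apply_moves: Moves the arm, as the interface text tells. Its arguments: {"type":"object","properties":{"rows":{"type":"array","items":{"type":"array"}}},"required":["rows"]}

```bash
ls; mkdir -p pics; python3 - <<'E'
from plant import bot, vision
import cv2
print(bot.get_obs())
for n in("scene","top"):
    im=vision.capture(n); cv2.imwrite(f"pics/{n}0.png",im[:,:,::-1]); print(vision.camera_info(n))
E
```

```text
pics
{'time': 0.0, 'joint_positions': array([ 1.17998696e+00,  3.42709265e-01,  1.52504189e+00, -1.19640206e-05,
        1.27538019e+00, -1.46022244e-01]), 'dq': array([ 4.69909039e-04, -9.78500881e-05,  9.18497295e-04,  2.98039990e-03,
        9.32866264e-04,  2.56254927e-04]), 'tau': array([ 2.53778446e-03, -4.31245172e+01, -2.44224000e+01,  7.18813855e-02,
        5.58131863e-02, -9.41872986e-05]), 'tool_pos': array([127.07560992, 508.98395647, 240.04324598]), 'tcp_rot': array([-1.57232031e+00,  2.12567025e-04, -2.44783793e-01]), 'contact_force': array([-0.28281579, -0.4926524 ,  0.12756759]), 'moment': array([-0.00252696,  0.02987202,  0.05570653]), 'grip_width': 91.77759964621413}
{'mtx': array([[380.44335463,   0.        , 321.93181493],
       [  0.        , 380.44335463, 202.18568261],
       [  0.        ,   0.        ,   1.        ]]), 'rvec': array([ 2.29039169,  1.30852277, -0.36411941]), 'tvec': array([-309.22083935, -343.4554908 , 1140.30592478])}
{'mtx': array([[381.81599991,   0.        , 315.78204596],
       [  0.        , 381.81599991, 198.70216085],
       [  0.        ,   0.        ,   1.        ]]), 'rvec': array([ 2.1276481 , -2.11906429,  0.16210857]), 'tvec': array([ 59.05507787, 544.74135533, 749.04728707])}
```

View pics/scene0.png

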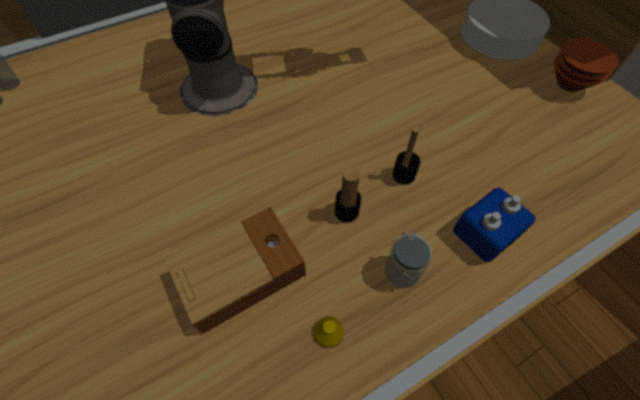

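View pics/top0.png

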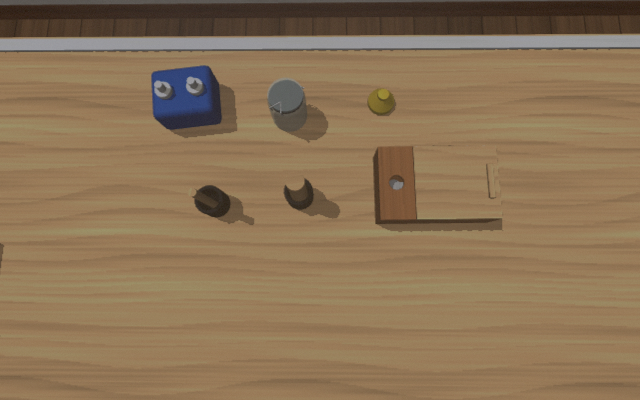

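The scene view shows the thin dowel in the holder near (405,165), the rod's holder near (347,205) and the hole near (272,242). In the top view these are near (211,200), (298,192) and (396,184). Next I'll measure them at higher magnification.

```bash
cat > h.py <<'E'
import numpy as np, cv2
from plant import bot, vision
def cam(n):
    c=vision.camera_info(n);R=cv2.Rodrigues(np.array(c["rvec"]))[0];return np.array(c["mtx"]),R,np.array(c["tvec"]).ravel()
def proj(n,p):
    K,R,t=cam(n);q=K@(R@np.array(p,float)+t);return q[:2]/q[2]
def ray(n,uv):
    K,R,t=cam(n);return -R.T@t, R.T@np.linalg.solve(K,[uv[0],uv[1],1.])
def onz(n,uv,z):
    o,d=ray(n,uv);return o+d*(z-o[2])/d[2]
def tri(a,b):
    P=[];
    for n in("scene","top"):
        K,R,t=cam(n);P.append(K@np.c_[R,t])
    X=cv2.triangulatePoints(P[0],P[1],np.array(a,float),np.array(b,float)).ravel();return X[:3]/X[3]
E
python3 - <<'E'
from h import *
print(proj("scene",[0,0,0]),proj("scene",[127,509,240]),proj("top",[127,509,240]),[ray(n,(320,200))[0] for n in("scene","top")])
print("hole",onz("scene",(272,242),80),onz("top",(396,184),80))
print("dowel base",onz("top",(213,203),65),onz("scene",(406,158),65))
print("rod",onz("top",(300,197),65))
a=cv2.imread("pics/scene0.png");b=cv2.imread("pics/top0.png")
f=lambda i,x,y,w,h,s:cv2.resize(cv2.convertScaleAbs(i[y:y+h,x:x+w],alpha=2.2,beta=20),None,fx=s,fy=s,interpolation=cv2.INTER_CUBIC)
cv2.imwrite("pics/z1.png",np.hstack([f(a,370,120,60,75,6),f(b,185,170,60,75,6)]))
cv2.imwrite("pics/z2.png",np.hstack([f(a,235,205,70,75,5),f(b,370,145,70,75,5)]))
E
```

```text
[218.76562866  87.59769684] [394.80873881 -20.79087893] [ -2.57927555 463.66380831] [array([ 921.03748881, -189.31650373,  793.55277668]), array([408.87333936,  46.02277633, 831.86956978])]
hole [ 576.46423712 -101.85793486   80.        ] [ 569.14104195 -100.01283599   80.        ]
dowel base [532.00738413 271.08469772  65.        ] [532.80656645 280.46985135  65.        ]
rod [544.88728415  93.16218975  65.        ]
```

View pics/z1.png

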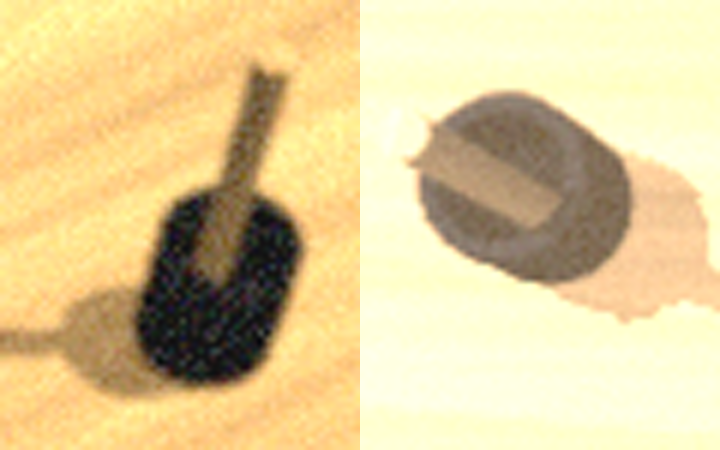

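View pics/z2.png

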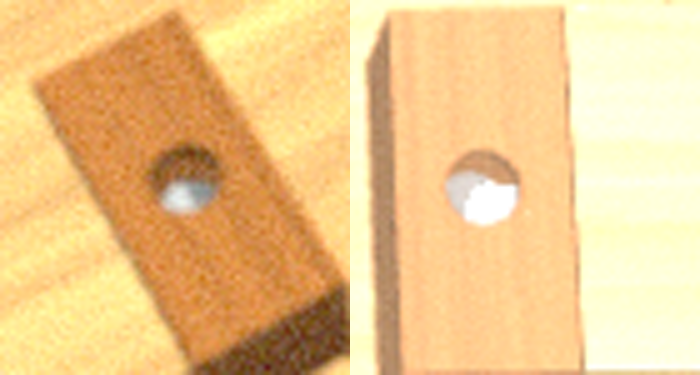

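```bash
python3 - <<'E'
from h import *
c=lambda u,v,x,y,s:(x+(u+.5)/s-.5,y+(v+.5)/s-.5)
h1=c(184,179,235,205,5);h2=c(132,187,370,145,5)
print("hole",onz("scene",h1,80),onz("top",h2,80),tri(h1,h2))
S=[c(240,150,370,120,6),c(266,80,370,120,6)]; T=[c(425-360,142,185,170,6),c(535-360,203,185,170,6)]
n=[]
o=[]
for nm,P in(("scene",S),("top",T)):
    a=ray(nm,P[0]);b=ray(nm,P[1]);m=np.cross(a[1],b[1]);n.append(m/np.linalg.norm(m));o.append(a[0])
d=np.cross(*n);d/=d[2];A=np.vstack([n,[0,0,1]])
for z in(8,65,168):print("axis",z,np.linalg.solve(A,[n[0]@o[0],n[1]@o[1],z]))
print(d)
# holder rim: fit via dark masks: bbox in top of rim ellipse crop
print("rim top",onz("top",c(503-360,170,185,170,6),65))
# check projections
for p in np.array([[532,272,65],[532,272,168],[532,272,8]]):print(p,[(proj(n,p)-o)*6 for n,o in(("scene",(370,120)),("top",(185,170)))])
# fixed end corners in top: 
for uv in[(390,10),(398,370),(565,8),(582,370)]:print(onz("top",c(uv[0]-350,uv[1],370,145,5),80))
for uv in[(35,80),(175,12),(190,365),(342,283)]:print(onz("scene",c(uv[0],uv[1],235,205,5),80))
E
```

```text
hole [ 572.5615356  -101.28494283   80.        ] [ 573.2401836  -100.13597952   80.        ] [ 572.94197257 -100.70795475   80.14475346]
axis 8 [532.58638685 271.95178351   8.        ]
axis 65 [533.66380535 274.15262057  65.        ]
axis 168 [535.61071948 278.12957175 168.        ]
[0.01890208 0.03861118 1.        ]
rim top [542.53670603 281.07652808  65.        ]
[532 272  65] [array([197.93745227, 235.05243293]), array([165.32773824, 198.01436423])]
[532 272 168] [array([250.49515148,  59.98015479]), array([ 66.40508444, 142.68713122])]
[532 272   8] [array([172.94847418, 318.29194664]), array([209.7611059 , 222.86585366])]
[647.05689881 -64.94728172  80.        ]
[499.27353743 -64.86352595  80.        ]
[ 647.88849034 -136.07265764   80.        ]
[ 499.52072109 -137.19705735   80.        ]
[ 498.45915714 -135.10568925   80.        ]
[498.39439339 -68.49538992  80.        ]
[ 645.98734156 -135.45955626   80.        ]
[646.11122072 -67.34312271  80.        ]
```

```bash
python3 - <<'E'
from h import *
c=lambda u,v,x,y,s:(x+(u+.5)/s-.5,y+(v+.5)/s-.5)
print("rim",onz("top",c(148,182,185,170,6),65))
for nm,(x,y,w,h) in(("scene",(370,120,60,75)),("top",(185,170,60,75))):
    im=cv2.imread(f"pics/{nm}0.png")[y:y+h,x:x+w]
    v=cv2.resize(im,None,fx=6,fy=6,interpolation=cv2.INTER_CUBIC).max(2)
    print(nm,np.percentile(v,[1,5,10,20,30,40]))
    m=(v<(40 if nm=="scene" else 58)).astype(np.uint8)*255
    m=cv2.morphologyEx(m,cv2.MORPH_CLOSE,np.ones((15,15)));
    cs=max(cv2.findContours(m,0,1)[0],key=cv2.contourArea);hull=cv2.convexHull(cs);print(cv2.boundingRect(hull),cv2.minAreaRect(hull),cv2.contourArea(hull))
    M=cv2.moments(hull);g=(M["m10"]/M["m00"],M["m01"]/M["m00"]);u=c(*g,x,y,6);print(g,"at z32",onz(nm,u,33))
    o=cv2.cvtColor(v,cv2.COLOR_GRAY2BGR);cv2.drawContours(o,[hull],-1,(0,0,255),1);cv2.imwrite(f"pics/hull_{nm}.png",o)
for r in((539,280),(542,281)):
  q=np.array([[r[0]+30*np.cos(t),r[1]+30*np.sin(t),z] for t in np.linspace(0,6.28,60) for z in(0,65)])
  for n,o in(("scene",(370,120)),("top",(185,170))):
    e=np.array([(proj(n,p)-o)*6+2.5 for p in q]);print(r,n,e.min(0),e.max(0)-e.min(0))
E
```

```text
rim [538.38265551 279.13658685  65.        ]
scene [  1.   7.  17.  70. 105. 110.]
(135, 193, 164, 192) ((215.75, 288.25), (137.55908203125, 198.59104919433594), 18.434947967529297) 23697.5
(215.40658297288743, 287.70474381967153) at z32 [539.14233526 281.7576186   33.        ]
top [ 47.  50.  54.  99. 136. 145.]
(63, 99, 206, 183) ((169.93966674804688, 190.47415161132812), (204.8380584716797, 166.10264587402344), 23.198589324951172) 28156.0
(166.32142941705732, 190.9248887152531) at z32 [540.58711858 282.14688136  33.        ]
(539, 280) scene [126.57505896 183.34855738] [175.39166392 210.53579042]
(539, 280) top [58.15794318 94.15449331] [220.11269112 196.25906942]
(542, 281) scene [132.62001893 187.32452371] [175.99545513 210.67252529]
(542, 281) top [55.77599071 85.60541123] [220.15331563 196.68194042]
```

```bash
python3 -c "
import cv2,numpy as np
cv2.imwrite('pics/hull.png',np.clip(np.hstack([cv2.imread('pics/hull_scene.png'),cv2.imread('pics/hull_top.png')]).astype(int)*2,0,255).astype('uint8'))"
```

```text
(no output)
```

View pics/hull.png

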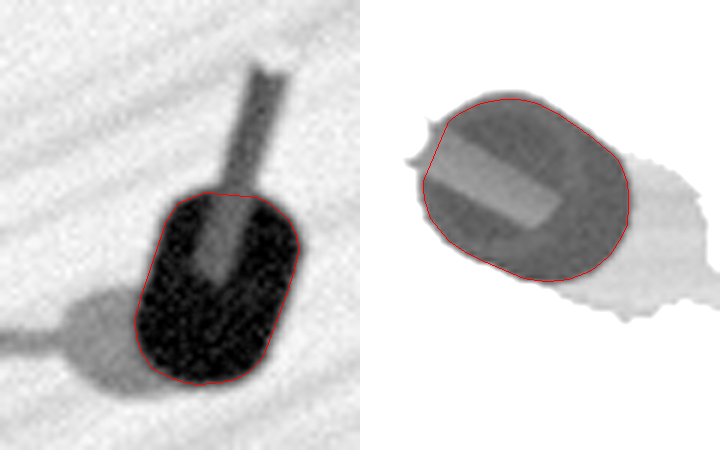

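Measurements:
- **Dowel:** axis near (534, 275), with an apparent lean of about 2.5°.
- **Holder centre:** (539, 280.5).
- **Hole:** (573, -100.5). Both views agree to about 1 mm, and the fixed end measures about 150 × 70 mm, as it should.

Next I'll move above the dowel.

>>> apply_moves:
  rows:
    - [[5.6, 0, -1.6], 0, 9.18]
    - [[11.2, 0, -3.2], 0, 9.18]
    - [[16.8, 0, -4.8], 0, 9.18]
    - [[22.4, 0, -6.4], 0, 9.18]
    - [[28, 0, -8], 0, 9.18]

```text
time: 0.72
tool_pos: [380.7, 362.3, 239.9]
tcp_rot: [-1.572, 0.001, -0.245]
contact_force: [0.2, 0.5, -0.1]
grip_width: 91.8
```

>>> apply_moves:
  rows:
    - [[5.6, 0, -1.6], 0, 9.18]
    - [[11.2, 0, -3.2], 0, 9.18]
    - [[17, 0, -4.75], 0, 9.18]
    - [[17, 0, -4.75], 0, 9.18]
    - [[17, 0, -4.75], 0, 9.18]

```text
time: 1.35
tool_pos: [533.6, 275.0, 239.2]
tcp_rot: [-1.573, 0.002, -0.245]
contact_force: [-0.9, -0.1, 0.4]
grip_width: 91.6
```

```bash
cat > shot.py <<'E'
import sys
from h import *
p=sys.argv[1];ob=bot.get_obs();print(ob["time"],ob["tool_pos"].round(1),ob["tcp_rot"].round(3),ob["contact_force"].round(1),round(ob["grip_width"],1))
f=[]
for i,n in enumerate(("scene","top")):
    im=vision.capture(n)[:,:,::-1];cv2.imwrite(f"pics/{p}_{n}.png",im)
    x,y,w,h=map(int,sys.argv[2+4*i:6+4*i]);f.append(cv2.resize(cv2.convertScaleAbs(im[y:y+h,x:x+w],alpha=2.2,beta=20),(390,390*h//w),interpolation=cv2.INTER_CUBIC))
H=max(g.shape[0] for g in f);cv2.imwrite(f"pics/{p}.png",np.hstack([cv2.copyMakeBorder(g,0,H-g.shape[0],0,0,0) for g in f]))
E
python3 shot.py a 340 60 120 140 150 130 120 140
```

```text
1.35 [533.6 275.  239.2] [-1.573  0.002 -0.245] [-0.9 -0.1  0.4] 91.6
```

View pics/a.png

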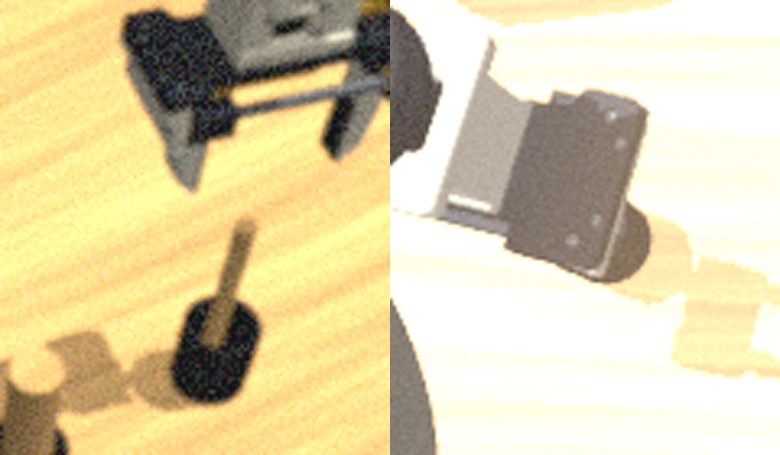

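The scene view shows the open fingers above the dowel, whose top is near (415,128). The jaws straddle it. I'll descend to TCP z of about 125.

>>> apply_moves:
  rows:
    - [[0.1, 4, 0], 0, 9.18]
    - [[0.1, 8, 0.1], 0, 9.18]
    - [[0.1, 10.5, 0.1], 0, 9.18]
    - [[0.1, 11.4, 0.1], 0, 9.18]
    - [[0.1, 11.4, 0.1], 0, 9.18]

```text
time: 2.08
tool_pos: [533.6, 277.0, 126.2]
tcp_rot: [-1.573, 0.001, -0.242]
contact_force: [0.1, -0.3, -0.3]
grip_width: 91.4
```

```bash
python3 shot.py b 340 60 120 140 150 130 120 140
```

```text
2.075 [533.6 277.  126.2] [-1.573e+00  1.000e-03 -2.420e-01] [ 0.1 -0.3 -0.3] 91.4
```

View pics/b.png

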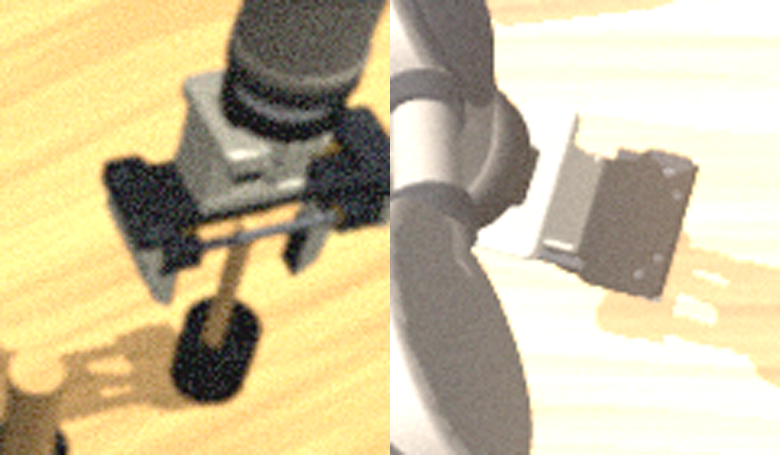

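The dowel stands between the jaws with the body clear of its top, so I'll close.

>>> apply_moves:
  rows:
    - [[0.1, 0.1, 0], 0, 4]
    - [[0.1, 0.1, 0], 0, 2]
    - [[0.1, 0.1, 0], 0, 0.5]
    - [[0.1, 0.1, 0], 0, 0.5]
    - [[0.1, 0.1, 0], 0, 0.5]

```text
time: 2.8
tool_pos: [535.4, 276.7, 126.2]
tcp_rot: [-1.571, -0.0, -0.243]
contact_force: [-0.7, -0.2, -0.1]
grip_width: 46.2
```

>>> apply_moves:
  rows:
    - [[0, 0, 0], 0, 0.5]
    - [[0, 0, 0], 0, 0.5]
    - [[0, 0, 0], 0, 0.5]
    - [[0, 0, 0], 0, 0.5]
    - [[0, 0, 0], 0, 0.5]

```text
time: 3.42
tool_pos: [535.4, 276.7, 126.2]
tcp_rot: [-1.571, -0.0, -0.243]
contact_force: [-0.3, -0.4, -0.2]
grip_width: 15.5
```

>>> apply_moves:
  rows:
    - [[0, -3, 0], 0, 0.5]
    - [[0, -7, 0], 0, 0.5]
    - [[0, -12, 0], 0, 0.5]
    - [[0, -17.4, 0], 0, 0.5]
    - [[0, -17.4, 0], 0, 0.5]

```text
time: 4.05
tool_pos: [536.9, 277.4, 305.3]
tcp_rot: [-1.566, -0.009, -0.243]
contact_force: [0.0, 0.7, -1.0]
grip_width: 15.7
```

```bash
python3 shot.py c 340 40 120 150 150 130 120 140
```

```text
4.05 [536.9 277.4 305.3] [-1.566 -0.009 -0.243] [ 0.   0.7 -1. ] 15.7
```

View pics/c.png

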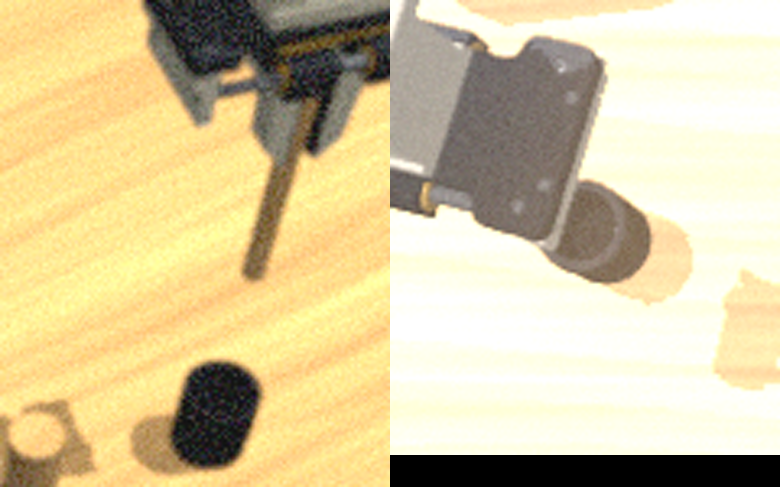

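Dowel lifted clear with its tip near scene (418,125). The holder stayed in place. I'll carry it over to the hole, well above the rod.

>>> apply_moves:
  rows:
    - [[1, 0, -3], 0, 0.5]
    - [[3, 0, -8.5], 0, 0.5]
    - [[5, 0, -14], 0, 0.5]
    - [[7, 0, -19.5], 0, 0.5]
    - [[9, 0, -25], 0, 0.5]

```text
time: 4.78
tool_pos: [561.6, 10.7, 298.2]
tcp_rot: [-1.572, 0.003, -0.243]
contact_force: [0.9, -0.4, -0.7]
grip_width: 15.9
```

>>> apply_moves:
  rows:
    - [[1.5, 0, -4], 0, 0.5]
    - [[2.5, 0, -7.5], 0, 0.5]
    - [[3.4, 0, -10.3], 0, 0.5]
    - [[3.4, 0, -10.3], 0, 0.5]
    - [[3.4, 0, -10.3], 0, 0.5]

```text
time: 5.4
tool_pos: [569.4, -96.8, 296.8]
tcp_rot: [-1.571, 0.006, -0.243]
contact_force: [-0.6, 0.6, -0.3]
grip_width: 15.7
```

```bash
python3 shot.py d 200 100 160 180 330 80 160 180
```

```text
5.4 [569.4 -96.8 296.8] [-1.571  0.006 -0.243] [-0.6  0.6 -0.3] 15.7
```

View pics/d.png

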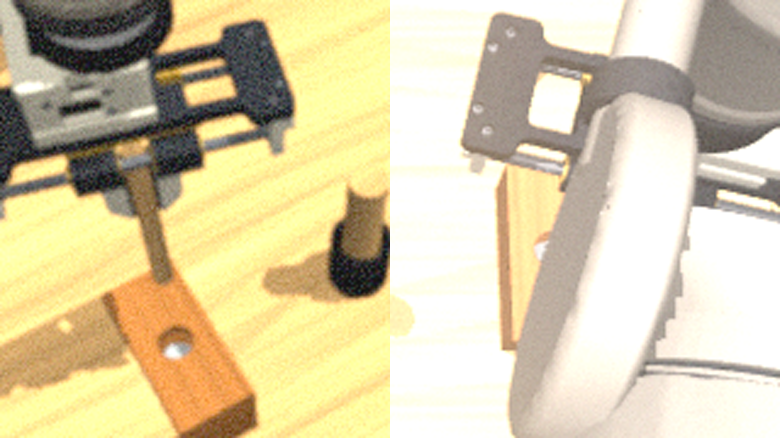

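```bash
cat > tip.py <<'E'
import sys
from h import *
p=sys.argv[1];x,y,w,h=map(int,sys.argv[2:6])
im=cv2.imread(f"pics/{p}_scene.png")[y:y+h,x:x+w]
s=8;z=cv2.resize(cv2.convertScaleAbs(im,alpha=2,beta=10),None,fx=s,fy=s,interpolation=cv2.INTER_CUBIC)
t=bot.get_obs()["tool_pos"];e=t-[0,0,118.2]
q=lambda a:tuple(int(round(v)) for v in (proj("scene",a)-(x,y)+.5)*s-.5)
for zz in (0,40,80):cv2.circle(z,q(e+[0,0,zz]),3,(0,255,0),-1)
for k in range(0,36):
    a=k*np.pi/18;cv2.circle(z,q(e+[8*np.cos(a),8*np.sin(a),0]),1,(0,0,255),-1)
print("tip expected",q(e),e)
cv2.imwrite(f"pics/{p}_tip.png",z)
E
python3 tip.py d 235 155 70 65
```

```text
tip expected (262, 480) [569.6704505  -96.34156435 179.35388625]
```

View pics/d_tip.png

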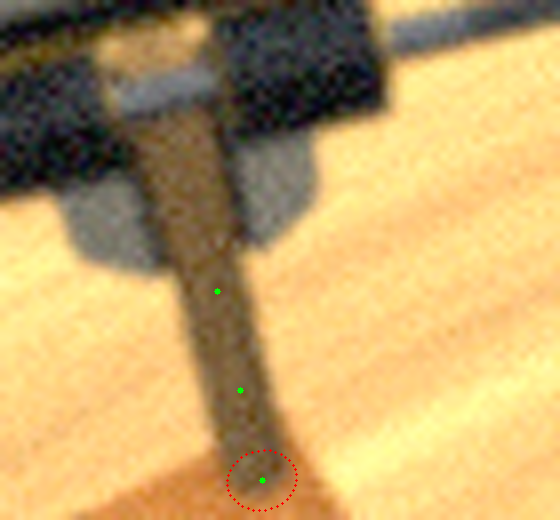

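The seen tip end sits about 2 px short of the ideal and is slightly off toward -x, so the dowel probably leans a few mm. I'll go down to just above the mouth and compare against the hole itself.

>>> apply_moves:
  rows:
    - [[0.6, 3, -0.25], 0, 0.5]
    - [[0.6, 6, -0.25], 0, 0.5]
    - [[0.6, 8, -0.25], 0, 0.5]
    - [[0.6, 8, -0.25], 0, 0.5]
    - [[0.6, 8, -0.25], 0, 0.5]

```text
time: 6.12
tool_pos: [575.1, -99.7, 218.6]
tcp_rot: [-1.571, 0.003, -0.241]
contact_force: [-0.6, -0.7, 0.7]
grip_width: 15.3
```

```bash
python3 shot.py e 200 100 160 180 330 80 160 180; sed -i 's/s=8;/s=9;/' tip.py; python3 - <<'E'
from h import *
print(proj("scene",bot.get_obs()["tool_pos"]-[0,0,118.2]),proj("scene",[573,-100.5,80]))
E
python3 tip.py e 235 200 75 60
```

```text
6.125 [575.1 -99.7 218.6] [-1.571  0.003 -0.241] [-0.6 -0.7  0.7] 15.3
[271.42309675 236.64960942] [271.83483337 240.39120893]
tip expected (332, 334) [ 575.14778215 -100.02442702  100.63306495]
```

View pics/e_tip.png

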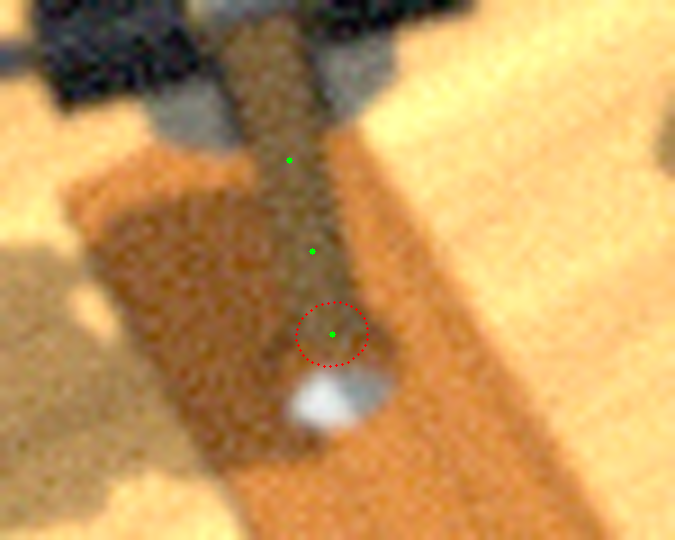

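View pics/e.png

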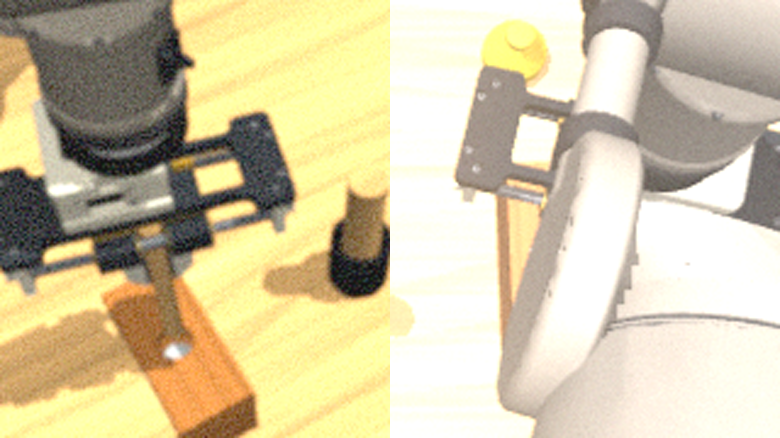

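The tip matches the vertical prediction within about 1 mm and sits over the hole. I'll descend in stages while watching the force.

>>> apply_moves:
  rows:
    - [[-0.15, 1, 0], 0, 0.5]
    - [[-0.15, 2, 0], 0, 0.5]
    - [[-0.15, 3, 0], 0, 0.5]
    - [[-0.15, 4, 0], 0, 0.5]
    - [[-0.15, 4, 0], 0, 0.5]

```text
time: 6.85
tool_pos: [573.1, -99.5, 177.6]
tcp_rot: [-1.571, 0.004, -0.241]
contact_force: [0.7, -0.3, -0.5]
grip_width: 15.4
```

>>> apply_moves:
  rows:
    - [[0, 0.6, 0], 0, 0.5]
    - [[0, 1.2, 0], 0, 0.5]
    - [[0, 1.6, 0], 0, 0.5]
    - [[0, 2.0, 0], 0, 0.5]
    - [[0, 2.0, 0], 0, 0.5]

```text
time: 7.48
tool_pos: [573.2, -99.6, 157.9]
tcp_rot: [-1.571, 0.003, -0.241]
contact_force: [-0.3, 0.1, 5.4]
grip_width: 15.6
```

```bash
python3 shot.py f 140 140 180 200 330 80 200 180
```

```text
7.475 [573.2 -99.6 157.9] [-1.571  0.003 -0.241] [-0.3  0.1  5.4] 15.6
```

View pics/f.png

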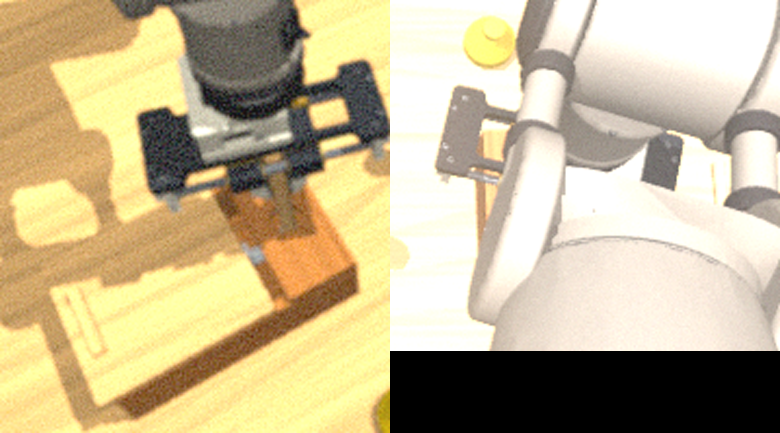

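The force is 5.4 N and the lid has begun to slide, with a gap near scene (258,258). I'll press 2 mm more and hold while it opens.

>>> apply_moves:
  rows:
    - [[0, 0.2, 0], 0, 0.5]
    - [[0, 0.2, 0], 0, 0.5]
    - [[0, 0.2, 0], 0, 0.5]
    - [[0, 0.2, 0], 0, 0.5]
    - [[0, 0.2, 0], 0, 0.5]

```text
time: 8.2
tool_pos: [573.3, -99.6, 156.2]
tcp_rot: [-1.571, 0.003, -0.241]
contact_force: [-0.7, -0.9, 4.6]
grip_width: 15.3
```

>>> apply_moves:
  rows:
    - [[0, 0.2, 0], 0, 0.5]
    - [[0, 0, 0], 0, 0.5]
    - [[0, -1, 0], 0, 0.5]
    - [[0, -2, 0], 0, 0.5]
    - [[0, -3, 0], 0, 0.5]

```text
time: 8.82
tool_pos: [573.2, -99.5, 186.7]
tcp_rot: [-1.571, 0.004, -0.241]
contact_force: [0.2, 0.9, -0.0]
grip_width: 15.6
```

```bash
python3 shot.py g 140 140 180 200 330 80 200 180
```

```text
8.825 [573.2 -99.5 186.7] [-1.571  0.004 -0.241] [ 0.2  0.9 -0. ] 15.6
```

View pics/g.png

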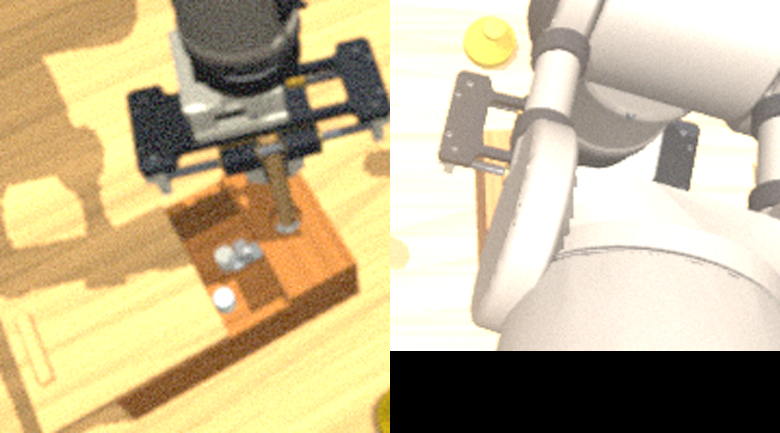

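The lid is fully open and the interior is visible. I'll lift and return to the holder.

>>> apply_moves:
  rows:
    - [[0, -3, 0], 0, 0.5]
    - [[0, -6, 0], 0, 0.5]
    - [[0, -9, 0], 0, 0.5]
    - [[0, -11.8, 0], 0, 0.5]
    - [[0, -11.8, 0], 0, 0.5]

```text
time: 9.55
tool_pos: [574.7, -99.9, 307.4]
tcp_rot: [-1.572, -0.003, -0.241]
contact_force: [0.4, -0.0, -0.9]
grip_width: 15.6
```

>>> apply_moves:
  rows:
    - [[-1, 0, 3], 0, 0.5]
    - [[-2.9, 0, 8.5], 0, 0.5]
    - [[-4.8, 0, 14], 0, 0.5]
    - [[-6.7, 0, 19.5], 0, 0.5]
    - [[-8.6, 0, 25], 0, 0.5]

```text
time: 10.18
tool_pos: [550.0, 165.1, 305.1]
tcp_rot: [-1.573, -0.001, -0.241]
contact_force: [0.8, -0.1, -0.9]
grip_width: 15.6
```

>>> apply_moves:
  rows:
    - [[-1.9, 0, 5], 0, 0.5]
    - [[-3.2, 0, 9], 0, 0.5]
    - [[-3.8, 0, 10.95], 0, 0.5]
    - [[-3.8, 0, 10.95], 0, 0.5]
    - [[-3.8, 0, 10.95], 0, 0.5]

```text
time: 10.8
tool_pos: [539.6, 279.0, 304.5]
tcp_rot: [-1.574, -0.0, -0.243]
contact_force: [-0.3, 0.3, 0.2]
grip_width: 15.3
```

```bash
python3 shot.py i 340 40 120 150 150 130 120 140; sed -i 's/s=9;/s=6;/' tip.py;python3 tip.py i 370 80 80 115; python3 - <<'E'
from h import *
# holder silhouette, unobstructed in scene
x,y,w,h=370,135,70,60
v=cv2.resize(cv2.imread("pics/i_scene.png")[y:y+h,x:x+w],None,fx=6,fy=6,interpolation=cv2.INTER_CUBIC).max(2)
m=(v<45).astype(np.uint8)*255;m=cv2.morphologyEx(m,cv2.MORPH_CLOSE,np.ones((9,9)))
hull=cv2.convexHull(max(cv2.findContours(m,0,1)[0],key=cv2.contourArea))
M=cv2.moments(hull);g=np.array([M["m10"],M["m01"]])/M["m00"]
u=((g+.5)/6-.5)+(x,y);print(cv2.boundingRect(hull),u)
# model silhouette centroid for reference centre, then linear correction
def cen(cx,cy):
    q=np.array([(proj("scene",[cx+30*np.cos(t),cy+30*np.sin(t),z])) for t in np.linspace(0,6.28,72) for z in(0,65)],np.float32)
    M=cv2.moments(cv2.convexHull(q));return np.array([M["m10"],M["m01"]])/M["m00"]
b=cen(539,280);J=np.c_[cen(540,280)-b,cen(539,281)-b];print("holder",np.array([539,280])+np.linalg.solve(J,u-b))
E
```

```text
10.8 [539.6 279.  304.5] [-1.574 -0.    -0.243] [-0.3  0.3  0.2] 15.3
tip expected (293, 273) [539.74238197 278.91846693 186.71737698]
(134, 100, 166, 195) [405.50917795 167.41055805]
holder [539.30837367 281.18001304]
```

View pics/i.png

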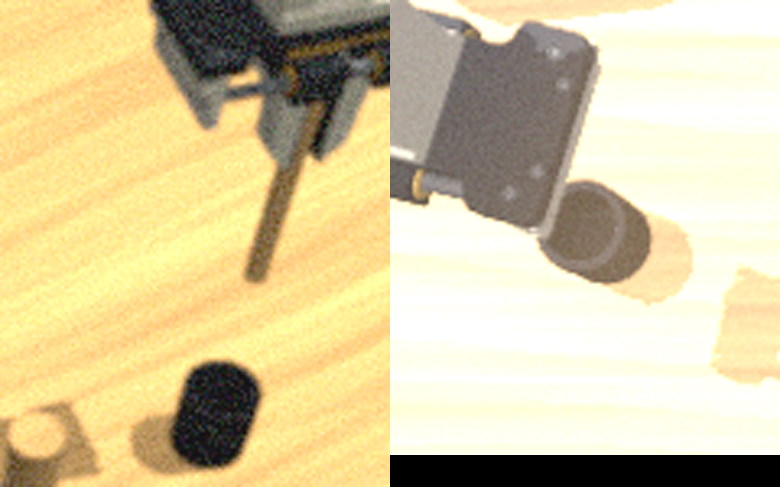

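View pics/i_tip.png

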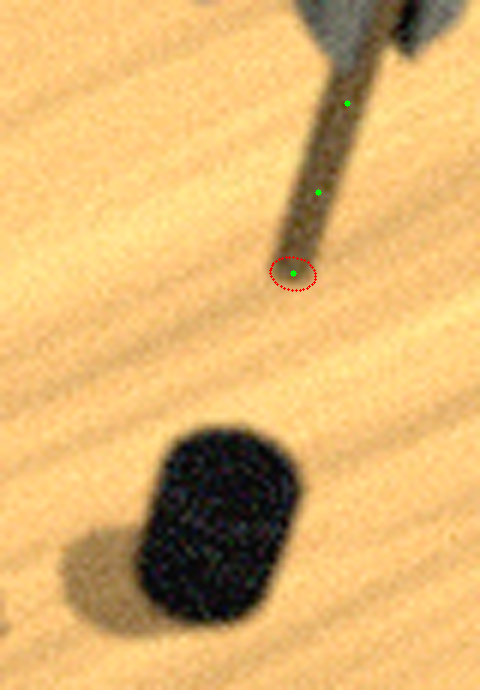

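The holder measures (539.3, 281.2) and the tip tracks the prediction. I'll descend, adding 2 mm in y.

>>> apply_moves:
  rows:
    - [[0, 4, 0.2], 0, 0.5]
    - [[0, 8, 0.2], 0, 0.5]
    - [[0, 10, 0.2], 0, 0.5]
    - [[0, 10.5, 0.2], 0, 0.5]
    - [[0, 10.5, 0.2], 0, 0.5]

```text
time: 11.52
tool_pos: [540.8, 280.1, 200.6]
tcp_rot: [-1.573, -0.002, -0.244]
contact_force: [-0.2, -1.1, -0.6]
grip_width: 15.0
```

```bash
python3 shot.py j 340 60 120 140 150 130 120 140; python3 tip.py j 370 80 80 115
```

```text
11.525 [540.8 280.1 200.6] [-1.573 -0.002 -0.244] [-0.2 -1.1 -0.6] 15.0
tip expected (240, 456) [540.95726324 280.51351455  83.08799109]
```

View pics/j_tip.png

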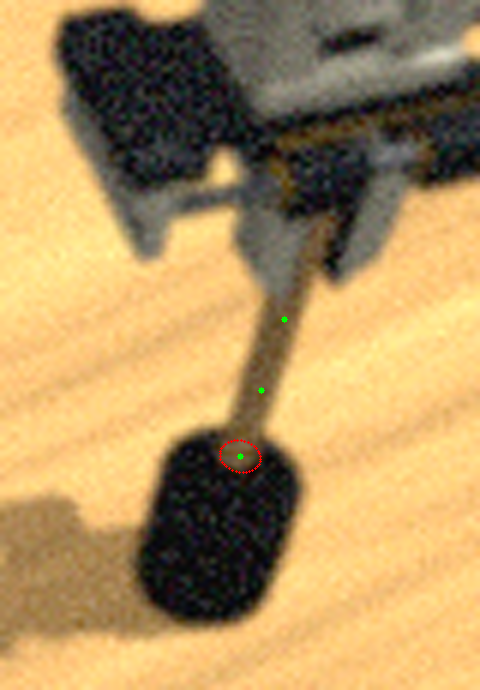

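The tip is central over the mouth, so I'll lower it in.

>>> apply_moves:
  rows:
    - [[-0.1, 2, 0], 0, 0.5]
    - [[-0.1, 4, 0], 0, 0.5]
    - [[-0.1, 6, 0], 0, 0.5]
    - [[-0.1, 7, 0], 0, 0.5]
    - [[-0.1, 7.1, 0], 0, 0.5]

```text
time: 12.25
tool_pos: [540.3, 280.6, 130.4]
tcp_rot: [-1.572, -0.003, -0.244]
contact_force: [0.1, 0.5, 0.5]
grip_width: 15.8
```

>>> apply_moves:
  rows:
    - [[0, 0.1, 0], 0, 0.5]
    - [[0, 0.2, 0], 0, 0.5]
    - [[0, 0.3, 0], 0, 0.5]
    - [[0, 0.3, 0], 0, 0.5]

```text
time: 12.75
tool_pos: [540.3, 280.6, 127.6]
tcp_rot: [-1.572, -0.003, -0.244]
contact_force: [-0.7, -0.3, 0.1]
grip_width: 15.3
```

Another 1.5 mm down until it seats.

>>> apply_moves:
  rows:
    - [[0, 0.1, 0], 0, 0.5]
    - [[0, 0.15, 0], 0, 0.5]
    - [[0, 0.15, 0], 0, 0.5]

```text
time: 13.12
tool_pos: [540.3, 280.7, 126.1]
tcp_rot: [-1.572, -0.003, -0.244]
contact_force: [-0.3, 0.2, 0.7]
grip_width: 15.6
```

>>> apply_moves:
  rows:
    - [[0, 0.05, 0], 0, 0.5]
    - [[0, 0.1, 0], 0, 0.5]
    - [[0, 0.1, 0], 0, 0.5]

```text
time: 13.5
tool_pos: [540.6, 280.7, 126.1]
tcp_rot: [-1.571, -0.004, -0.244]
contact_force: [-0.6, -0.0, 6.8]
grip_width: 15.5
```

Seated: the force is 6.8 N and z is unchanged. I'll relieve it slightly, then open slowly.

>>> apply_moves:
  rows:
    - [[0, -0.02, 0], 0, 0.5]
    - [[0, -0.02, 0], 0, 1.8]
    - [[0, -0.02, 0], 0, 2.2]
    - [[0, -0.02, 0], 0, 3]
    - [[0, -0.02, 0], 0, 4]

```text
time: 14.12
tool_pos: [540.5, 280.7, 126.2]
tcp_rot: [-1.571, -0.004, -0.244]
contact_force: [-0.2, 0.5, 0.3]
grip_width: 35.8
```

>>> apply_moves:
  rows:
    - [[0, 0, 0], 0, 6]
    - [[0, 0, 0], 0, 9.1]
    - [[0, 0, 0], 0, 9.1]
    - [[0, 0, 0], 0, 9.1]
    - [[0, 0, 0], 0, 9.1]

```text
time: 14.75
tool_pos: [540.5, 280.7, 126.2]
tcp_rot: [-1.571, -0.004, -0.244]
contact_force: [0.7, -0.3, 0.4]
grip_width: 85.4
```

```bash
python3 shot.py k 340 60 120 140 150 130 120 140
```

```text
14.75 [540.5 280.7 126.2] [-1.571 -0.004 -0.244] [ 0.7 -0.3  0.4] 85.4
```

View pics/k.png

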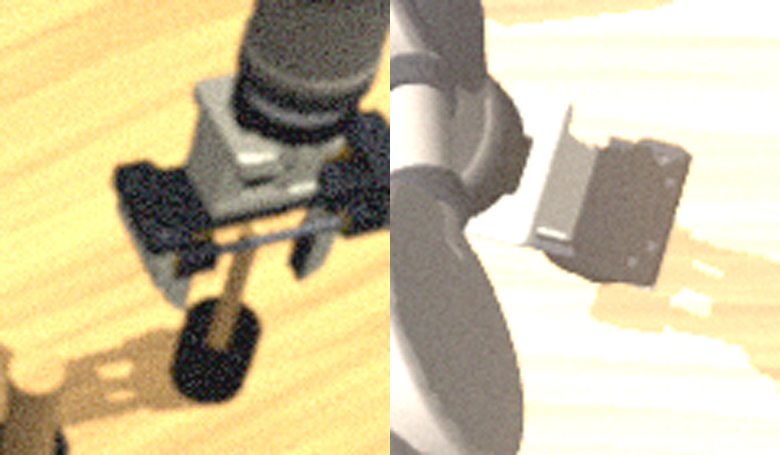

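The dowel stands free between the open fingers. I'll rise straight up and then back away toward +y/-x.

>>> apply_moves:
  rows:
    - [[0, -2, 0], 0, 9.1]
    - [[0, -5, 0], 0, 9.1]
    - [[0, -9, 0], 0, 9.1]
    - [[0, -13, 0], 0, 9.1]
    - [[0, -13, 0], 0, 9.1]

```text
time: 15.48
tool_pos: [541.4, 281.4, 260.0]
tcp_rot: [-1.567, -0.01, -0.244]
contact_force: [0.6, 0.6, 0.3]
grip_width: 90.9
```

>>> apply_moves:
  rows:
    - [[-4, 0, 1], 0, 9.1]
    - [[-9, 0, 2.5], 0, 9.1]
    - [[-14, 0, 4], 0, 9.1]
    - [[-19, 0, 5.5], 0, 9.1]
    - [[-24, 0, 7], 0, 9.1]

```text
time: 16.1
tool_pos: [323.6, 407.6, 256.9]
tcp_rot: [-1.568, -0.009, -0.244]
contact_force: [-0.1, 1.0, -0.3]
grip_width: 90.9
```

>>> apply_moves:
  rows:
    - [[-4, 0, 2], 0, 9.1]
    - [[-7, 0, 4], 0, 9.1]
    - [[-7, 0, 4], 0, 9.1]
    - [[-7, 0, 4], 0, 9.1]

```text
time: 16.6
tool_pos: [265.5, 462.8, 255.7]
tcp_rot: [-1.57, -0.009, -0.244]
contact_force: [-0.4, -0.0, -0.5]
grip_width: 91.0
```

```bash
python3 shot.py l 120 100 320 240 140 50 400 200
```

```text
16.6 [265.5 462.8 255.7] [-1.57  -0.009 -0.244] [-0.4 -0.  -0.5] 91.0
```

View pics/l.png

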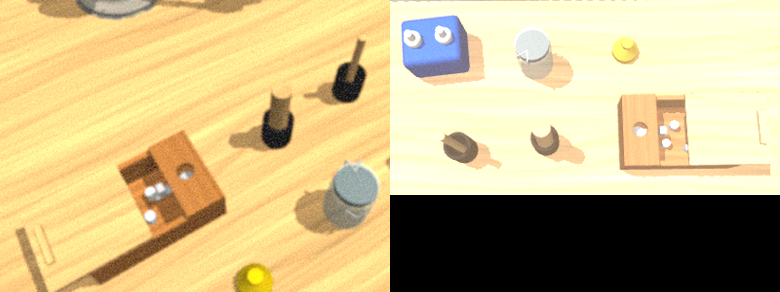

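Both views show the lid fully open, the dowel upright in its holder at scene (412,140), the rod still in the other holder, and the arm clear. I'll hand in.

```bash
python3 - <<'E'
from h import *
from plant import order
print(onz("top",(140+(687-390)*400/390,50+100*400/390),80)[1], onz("top",(140+(660-390)*400/390,50+100*400/390),80)[1])
print(order.close_job())
E
```

```text
-200.20704120898114 -144.3102071276886
the job is handed in; nothing more can be done
None
```

I took the thin dowel from its holder and pushed it straight down through the hole. The lid was already sliding at about 5.4 N, so I pressed 2 mm further and held while it opened. Then I stood the dowel back in its holder, let go and backed the arm away, handing in at about 16.7 s of the 48 s.

**Last checks:**
- **Lid:** it is open in both views. The gap measures roughly 56 mm against the 60 mm expected, within what I can read off the picture.
- **Dowel:** it seated with about 7 N at the same height it was gripped, and stands upright in its holder.
- **Rod and other objects:** the rod stands untouched in the other holder, and the pump, jar and weight look undisturbed.
- **Arm:** nothing is touching it, with forces at noise level.

**One disagreement:** early pictures suggested the gripped dowel's tip was off by a few mm. The closer view just above the hole showed it straight to about 1 mm, and it went in without side force.

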